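Close the storage jars with their own lids

TASK

Four open amber glass jars of four sizes stand on the lab bench, and their four steel knobbed lids lie about between the other things. Pick up the lids one after another and close each jar with the lid of its own size, so that every lid drops into the mouth and sits level on the rim all round. Do not knock over the small blue-capped bottle or the conical flask, and leave all the jars standing upright.

Things in the scene. Friction and masses are not known exactly. Their poses are not given: they have to be found in the camera images.
- jar_small: the smallest of the four open, round, low jars of amber glass (outside diameter 52 mm, 50 mm tall, wall 4 mm, mouth 44 mm wide; some stock lies low inside). Stands upright and loose on the bench; origin at the centre of its underside, z up along its axis, so the centre of its rim is 50 mm above the origin
- jar_medium: the second smallest of the four open, round, low jars of amber glass (outside diameter 68 mm, 56 mm tall, wall 4 mm, mouth 60 mm wide; some stock lies low inside). Stands upright and loose on the bench; origin at the centre of its underside, z up along its axis, so the centre of its rim is 56 mm above the origin
- jar_large: the second largest of the four open, round, low jars of amber glass (outside diameter 84 mm, 62 mm tall, wall 4 mm, mouth 76 mm wide; some stock lies low inside). Stands upright and loose on the bench; origin at the centre of its underside, z up along its axis, so the centre of its rim is 62 mm above the origin
- jar_largest: the largest of the four open, round, low jars of amber glass (outside diameter 100 mm, 68 mm tall, wall 4 mm, mouth 92 mm wide; some stock lies low inside). Stands upright and loose on the bench; origin at the centre of its underside, z up along its axis, so the centre of its rim is 68 mm above the origin
- lid_small: the smallest of four steel lids with a central knob, loose, knob up: rim disc 56 mm across; below it a tapered plug 8 mm deep (26 mm across at its foot, 36 at the top) that drops into the smallest jar; knob 22 mm across, on a 12 mm stem. Origin at the centre of the plug's underside, z up: disc 8 to 11 mm above it, knob 17 to 35 mm. Seated, the disc rests on the jar's rim (origin 8 mm below the rim)
- lid_medium: the second smallest of four steel lids with a central knob, loose, knob up: rim disc 72 mm across; below it a tapered plug 8 mm deep (42 mm across at its foot, 52 at the top) that drops into the second smallest jar; knob 22 mm across, on a 12 mm stem. Origin at the centre of the plug's underside, z up: disc 8 to 11 mm above it, knob 17 to 35 mm. Seated, the disc rests on the jar's rim (origin 8 mm below the rim)
- lid_large: the second largest of four steel lids with a central knob, loose, knob up: rim disc 88 mm across; below it a tapered plug 8 mm deep (58 mm across at its foot, 68 at the top) that drops into the second largest jar; knob 22 mm across, on a 12 mm stem. Origin at the centre of the plug's underside, z up: disc 8 to 11 mm above it, knob 17 to 35 mm. Seated, the disc rests on the jar's rim (origin 8 mm below the rim)
- lid_largest: the largest of four steel lids with a central knob, loose, knob up: rim disc 104 mm across; below it a tapered plug 8 mm deep (74 mm across at its foot, 84 at the top) that drops into the largest jar; knob 22 mm across, on a 12 mm stem. Origin at the centre of the plug's underside, z up: disc 8 to 11 mm above it, knob 17 to 35 mm. Seated, the disc rests on the jar's rim (origin 8 mm below the rim)
- bottle: bystander: small clear glass bottle with a blue cap, 46 mm across and 85 mm tall, standing loose; origin at the centre of its underside, z up
- flask: bystander: small clear conical flask, 51 mm across at the foot, 27 mm at the lip, 85 mm tall, standing loose; origin at the centre of its underside, z up
Not all that is in view belongs to the job. What is shaped like the lid_medium but purple or red is not meant. Leave any purple look-alike of the lid_small alone.

How it is judged:
At the end, for the whole second after the job is handed in: Each of the four lids is on the jar of its own size: centre within 8 mm of the jar's axis, height within 3 mm of fully seated, level with the rim to 0.06 rad; lids released and at rest (under 20 mm/s), jars, bottle and flask upright within 0.1 rad (horizontal distance between lid_small and jar_small below 0.008 m and z of lid_small in the frame of jar_small between 0.039 and 0.045 m and angle between the z axis of lid_small and the z axis of jar_small, either way round below 0.06 rad and angle between each of lid_small, jar_small, lid_medium, jar_medium, lid_large, jar_large, lid_largest, jar_largest, bottle, flask's own z axis and vertical below 0.1 rad and linear speed of each of lid_small, jar_small, lid_medium, jar_medium, lid_large, jar_large, lid_largest, jar_largest below 0.02 m/s and horizontal distance between lid_medium and jar_medium below 0.008 m and z of lid_medium in the frame of jar_medium between 0.045 and 0.051 m and angle between the z axis of lid_medium and the z axis of jar_medium, either way round below 0.06 rad and horizontal distance between lid_large and jar_large below 0.008 m and z of lid_large in the frame of jar_large between 0.051 and 0.057 m and angle between the z axis of lid_large and the z axis of jar_large, either way round below 0.06 rad and horizontal distance between lid_largest and jar_largest below 0.008 m and z of lid_largest in the frame of jar_largest between 0.057 and 0.063 m and angle between the z axis of lid_largest and the z axis of jar_largest, either way round below 0.06 rad); the robot touches nothing.
It fails at once if the bottle is knocked over (angle between bottle's own z axis and vertical above 0.6 rad).
It fails at once if the flask is knocked over (angle between flask's own z axis and vertical above 0.6 rad).
It also fails if it takes over 120 s, if anything falls off the work surface, if the arm or the gripper's body presses on something with over 40 N, if the wrist force passes 120 N, or if a joint passes its speed limit or range.

ROBOT

A 7-joint arm with a two-finger parallel gripper is mounted at the origin on the work surface. World frame = base frame: x ahead of the robot, y to its left, z up, the work surface at z = 0. Lengths are in m, angles in rad, forces in N, time in s.
With the tool pointing down it reaches from about 0.35 to 0.775 m from the base axis. Payload 3.1 kg.
Tool frame: the origin (TCP) lies midway between the tips of the shut fingers; the grasp point (between the pads) lies 19 mm behind it (ctrl.hold_point_z is the distance from the TCP to the grasp point, in m); z points along the fingers, y is the line along which they close (so a half turn about z gives the same grasp; the last joint's range is limited). The gripper opens to 85 mm and grips with 20 to 120 N. Pads are 22 mm wide; open, the fingers measure 114 mm over their backs; the gripper's body (76 mm by 85 mm) begins 54 mm behind the grasp point. The pads swing forward as they close: fully open they stand 13 mm farther back than shut.
Start: joints at [-1.254, 0.311, 0.014, 1.512, -0.004, 1.319, -0.027], TCP at [0.193, 0.515, 0.231] pointing down, gripper open.
Joint ranges: [-2.7, 2.7], [-0.3, 1.91], [-1.27, 1.3], [0.12, 2.57], [-1.44, 4.58], [0.2, 2.03], [-3.05, 3.05]. Speed limits (rad/s): [2.79, 2.79, 3.14, 3.14, 3.14, 3.14, 3.14].

INTERFACE

Orientations are given as a rotation vector (axis times angle).
In Python, from station import monitor, imaging, job, finder, ctrl gives the robot as it stands.
- The arm moves only by the tool carry_out, never from a script. Its argument "deltas" is one flat list of numbers, 7 for each row, row after row: the shift along the tool's x, y, z in mm, then the turn, a rotation vector about the tool's x, y, z in rad, then the finger opening in mm, from 0 to 85.4. A call has 1 to 20 rows; each row shifts and turns the commanded pose from where the row before left it, along the tool's axes as they then stand; what a row does not reach is not made up. A row lasts 1/12 s, in which the tool goes at most 41.7 mm and 7.16 degrees, less where a joint would pass 70% of its speed; a pose out of reach is approached as far as the arm can. A call with a gripper value outside its range is refused whole. The fingers move at their own pace and stop on an object; "squeeze" is the grip in N (left out, the last holds). Time passes only in rows, so rows that do not move let the fingers close. It gives the time, the measured TCP pose, the force, the opening and the grip force at its end, in the units of the state.
- monitor.get_obs(): the state, without advancing time (a new reading comes with each control period).
- imaging.get_image(name): name is "scene" or "side" or "wrist"; returns a dict with "img" (400x640x3 uint8, red, green, blue), "fov_y" (degrees; the focal length in pixels is half the picture's height over the tangent of half this angle, whatever the lens; pixels are square), "cx", "cy" (the principal point, pixels), "cam_to_world" (4x4, takes a point from camera to world coordinates). Camera axes: x right, y down, z forward; pixel columns grow to the right and rows downward; lengths in m; the calibration is good to about 2 mm. The wrist camera is an equidistant fisheye: a pixel r from the principal point sees the ray r / f radians off the axis. A picture is of the moment at which its call begins. There is no depth.
- job.job_done(): hands the job in; it is judged then, once.
Trained networks look in a picture, given as the dict that the camera call returned (one of the last four; its "shot" number tells which), for a name from the list of things; names that differ only in an ending like _2 or _b are one class to them, and where a whole thing is asked for, a point or a joint stands for the part that bears it (a point fixed in the world has none). Each returns a list of dicts, best first, with "score" (0 to 1); they miss things now and then, are a little off and sometimes report something else, mostly with a low value. They report only what shows in the picture. A call takes as long as a camera call. They do not tell look-alikes from the thing itself.
- finder.find_in(picture, target): "point" ([x, y, z] in m, in world coordinates, good to about 4 mm: the middle of the surface that is visible of it).
- finder.masks_of(picture, target): "region" (400x640 bool, what is visible of it).
The state is a dict: "t": time; "joint_positions": joint angles; "joint_vel": joint speeds; "tau": joint torques, N m; "ee_pos": TCP position; "orientation": TCP orientation; "force": force on the tool from outside, world axes, zero at the start; "torque": the same for the moment, N m; "finger_gap": finger opening in m; "finger_force": force on a finger pad.
Only numpy, scipy, OpenCV 4.12 (cv2) and the standard library are available. Lean on these libraries where they do the work, as an engineer would, in place of code of your own. Each camera call takes 0.05 s, during which the arm holds its last target. There are 200 camera calls.

## Working session

There is one attempt and no reset: what is moved stays moved. The work goes in short steps, Python scripts to look and compute and a tool call to move; the robot and the scene stay as the last step left them, time stands still between calls to the robot, and variables do not carry over. Pictures are saved under pics/ and viewed, at most 14 in all, crops included, and the job is handed in when it is done.

Besides the shell and the picture viewer there is one more tool, called after "Emit:" in YAML: its name, and indented under it one key for each argument. carry_out: Moves the arm, as the interface text tells. Its arguments: {"type":"object","properties":{"deltas":{"type":"array"},"squeeze":{"type":"number"}},"required":["deltas"]}

```bash
mkdir -p pics; cat > h.py <<'E'
import numpy as np, cv2
from station import monitor, imaging, job, finder, ctrl
from scipy.spatial.transform import Rotation as R
def snap(n,save=None):
    p=imaging.get_image(n)
    if save: cv2.imwrite('pics/'+save,p['img'][:,:,::-1])
    return p
def f_of(p): return p['img'].shape[0]/2/np.tan(np.radians(p['fov_y'])/2)
def ray(p,u,v,fish=False):
    f=f_of(p); x,y=u-p['cx'],v-p['cy']
    if fish:
        r=np.hypot(x,y)+1e-9; a=r/f; d=np.array([np.sin(a)*x/r,np.sin(a)*y/r,np.cos(a)])
    else: d=np.array([x/f,y/f,1.])
    T=np.array(p['cam_to_world']); return T[:3,3],T[:3,:3]@d
def at_z(p,u,v,z,fish=False):
    o,d=ray(p,u,v,fish); return o+d*(z-o[2])/d[2]
def proj(p,X,fish=False):
    T=np.array(p['cam_to_world']); c=T[:3,:3].T@(np.array(X)-T[:3,3]); f=f_of(p)
    if fish:
        r=np.hypot(c[0],c[1])+1e-12; a=np.arctan2(r,c[2]); return p['cx']+f*a*c[0]/r, p['cy']+f*a*c[1]/r
    return p['cx']+f*c[0]/c[2], p['cy']+f*c[1]/c[2]
E
python3 - <<'E'
from h import *
N=['jar_small','jar_medium','jar_large','jar_largest','lid_small','lid_medium','lid_large','lid_largest','bottle','flask']
for c in ['scene','side']:
    p=snap(c,c+'0.png'); print(c,p['fov_y'],np.round(np.array(p['cam_to_world'])[:3,3],3))
    for n in N:
        print(n,[(np.round(d['point'],3).tolist(),round(d['score'],2),np.round(proj(p,d['point'])).tolist()) for d in finder.find_in(p,n)][:4])
p=snap('wrist','wrist0.png'); print(np.round(p['cam_to_world'],3),p['fov_y'],monitor.get_obs()['orientation'],ctrl.hold_point_z)
E
```

```text
scene 46.467295903004505 [1.321 0.078 0.991]
jar_small [([0.493, -0.004, 0.031], 0.84, [319.0, 202.0])]
jar_medium [([0.608, -0.22, 0.035], 0.67, [231.0, 226.0])]
jar_large [([0.545, 0.366, 0.036], 0.68, [458.0, 231.0])]
jar_largest [([0.474, -0.152, 0.036], 0.8, [267.0, 191.0])]
lid_small [([0.56, -0.342, 0.01], 0.65, [192.0, 213.0]), ([0.656, -0.354, 0.013], 0.53, [176.0, 240.0]), ([0.475, -0.15, 0.036], 0.53, [267.0, 191.0])]
lid_medium [([0.349, 0.176, 0.011], 0.89, [385.0, 176.0]), ([0.399, 0.3, 0.009], 0.86, [429.0, 193.0]), ([0.477, -0.152, 0.036], 0.65, [266.0, 191.0])]
lid_large [([0.648, 0.078, 0.012], 0.93, [344.0, 256.0])]
lid_largest [([0.39, -0.285, 0.009], 0.79, [228.0, 171.0])]
bottle [([0.666, -0.062, 0.046], 0.89, [287.0, 248.0]), ([0.631, 0.211, 0.034], 0.56, [398.0, 252.0]), ([0.399, 0.302, 0.01], 0.49, [429.0, 193.0])]
flask [([0.632, 0.213, 0.036], 0.87, [399.0, 252.0])]
side 56.44976049983095 [ 0.186 -0.654  0.734]
jar_small [([0.479, -0.017, 0.034], 0.81, [322.0, 200.0])]
jar_medium [([0.609, -0.22, 0.033], 0.74, [405.0, 241.0])]
jar_large [([0.538, 0.341, 0.0
[... 211 characters left out ...]
.032], 0.2, [322.0, 200.0])]
lid_medium [([0.39, 0.294, 0.012], 0.81, [257.0, 148.0]), ([0.383, -0.291, 0.01], 0.74, [331.0, 303.0]), ([0.34, 0.174, 0.014], 0.68, [253.0, 174.0]), ([0.273, 0.309, 0.012], 0.61, [220.0, 153.0])]
lid_large [([0.636, 0.072, 0.01], 0.88, [359.0, 172.0])]
lid_largest [([0.384, -0.29, 0.009], 0.86, [332.0, 303.0])]
bottle [([0.646, -0.074, 0.05], 0.98, [389.0, 193.0])]
flask [([0.615, 0.203, 0.035], 0.81, [334.0, 142.0]), ([0.478, -0.016, 0.032], 0.55, [322.0, 200.0])]
[[ 0.352  0.889  0.294  0.117]
 [ 0.936 -0.334 -0.112  0.542]
 [-0.001  0.315 -0.949  0.375]
 [ 0.     0.     0.     1.   ]] 65.70646984690485 [ 5.60468973e-01  3.09117429e+00 -2.85244958e-05] 0.0187
```

View pics/scene0.png

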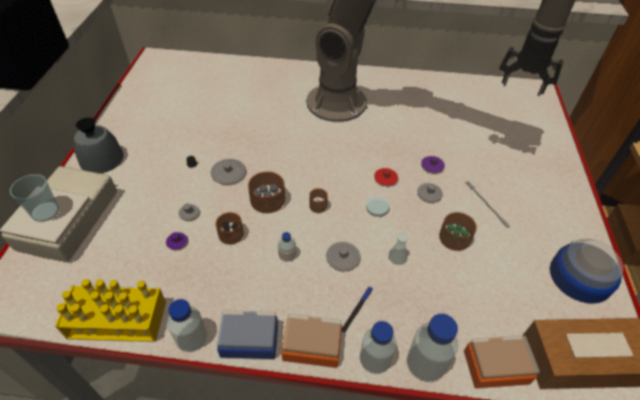

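View pics/side0.png

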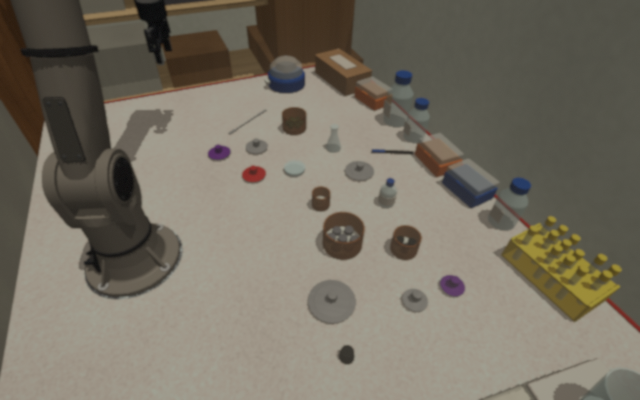

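The scene view shows grey lids at (228,171) largest, (343,256) large, (430,192) medium and (189,211) small. The look-alikes are red at (386,177), purple at (433,164) and small purple at (177,240). Grey steel fits the description, so I'll fit silhouettes in both views and make one confirming crop.

```bash
cat >> h.py <<'E'
from scipy.optimize import least_squares
def lidm(D,P): return [(P/2,0),(D/2,8),(D/2,11),(11,17),(11,35)]
M={'lid_small':lidm(56,26),'lid_medium':lidm(72,42),'lid_large':lidm(88,58),'lid_largest':lidm(104,74),
'jar_small':[(26,0),(26,50)],'jar_medium':[(34,0),(34,56)],'jar_large':[(42,0),(42,62)],'jar_largest':[(50,0),(50,68)],
'bottle':[(23,0),(23,50),(8,85)],'flask':[(25.5,0),(13.5,85)]}
A=np.linspace(0,2*np.pi,48)
def rings(n): return np.vstack([np.c_[r*np.cos(A),r*np.sin(A),0*A+z] for r,z in M[n]])/1000
def bb(uv): return np.r_[uv.min(0),uv.max(0)]
def fit(n,obs,x0,fixz=None):
    # obs: list of (picture, mask, fish)
    ms=[]
    for p,m,f in obs:
        v,u=np.nonzero(m); ms.append(np.array([u.min()-.5,v.min()-.5,u.max()+.5,v.max()+.5]))
    P=rings(n)
    def e(x): return np.concatenate([bb(np.array([proj(p,q+x,f) for q in P]))-b for (p,_,f),b in zip(obs,ms)])
    s=least_squares(e,x0,loss='soft_l1'); return s.x,np.abs(s.fun).max()
def pick(p,n,xy,fish=False,z=0.02):
    c=[(np.hypot(*(np.argwhere(d['region']).mean(0)[::-1]-proj(p,[*xy,z],fish))),i,d) for i,d in enumerate(finder.masks_of(p,n)) if d['region'].any()]
    c.sort(key=lambda t:t[:2]); return (c[0][2]['region'],c[0][0]) if c else (None,None)
E
python3 - <<'E'
from h import *
G={'jar_small':(.486,-.01),'jar_medium':(.608,-.22),'jar_large':(.541,.353),'jar_largest':(.477,-.15),'lid_small':(.554,-.348),'lid_medium':(.395,.297),'lid_large':(.642,.075),'lid_largest':(.387,-.288),'bottle':(.656,-.068),'flask':(.623,.208)}
a=snap('scene');b=snap('side')
for n,g in G.items():
    ob=[]
    for p in (a,b):
        m,d=pick(p,n,g)
        if m is not None and d<20: ob.append((p,m,False))
    if ob:
        x,r=fit(n,ob,[*g,0.]); print(n,len(ob),np.round(x,4),round(r,1))
t=[]
for c in [(189,211),(430,192),(343,256),(228,171),(177,240),(433,164),(386,177)]:
    t.append(cv2.resize(a['img'][c[1]-25:c[1]+25,c[0]-25:c[0]+25,::-1],(200,200),interpolation=cv2.INTER_CUBIC))
t.append(t[0]*0)
cv2.imwrite('pics/crop.png',np.vstack([np.hstack(t[:4]),np.hstack(t[4:])]))
E
```

```text
jar_small 2 [ 4.823e-01 -6.500e-03  4.000e-04] 1.0
jar_medium 2 [ 0.6097 -0.2231  0.001 ] 0.7
jar_large 2 [5.416e-01 3.645e-01 4.000e-04] 0.9
jar_largest 2 [ 0.4784 -0.1511  0.001 ] 0.8
lid_small 2 [ 5.560e-01 -3.536e-01  2.000e-04] 1.1
lid_medium 2 [ 0.3896  0.3048 -0.0008] 2.5
lid_large 2 [ 6.431e-01  7.600e-02 -4.000e-04] 1.3
lid_largest 2 [ 0.386  -0.2863 -0.0009] 0.8
bottle 2 [ 0.653  -0.0667  0.0024] 0.7
flask 2 [0.6217 0.2148 0.0012] 1.6
```

View pics/crop.png

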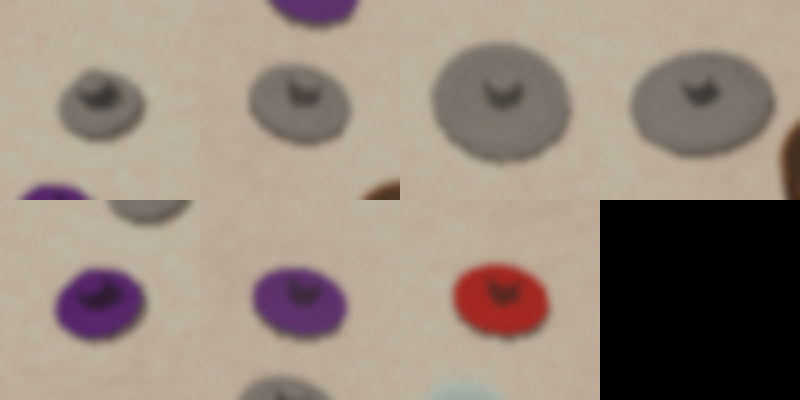

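The crop confirms the four grey steel lids in the top row, from left: small (189,211), medium (430,192), large (343,256), largest (228,171). The coloured ones in the bottom row are the look-alikes. The fitted heights agree with the bench at z = 0. First I'll align the tool axes with the world and go over lid_medium.

Emit:
carry_out:
  deltas: [0,0,0,0,0,-0.12,50,0,0,0,0,0,-0.12,50,0,0,0,0,0,-0.119,50,-19.7,-21,10,0,0,0,50,-19.7,-21,10,0,0,0,50,-19.7,-21,10,0,0,0,50,-19.7,-21,10,0,0,0,50,-19.7,-21,10,0,0,0,50,-19.7,-21,10,0,0,0,50,-19.7,-21,10,0,0,0,50,-19.7,-21,10,0,0,0,50,-19.7,-21,10,0,0,0,50,-19.7,-21,10,0,0,0,50,0,0,0,0,0,0,50,0,0,0,0,0,0,50]
  squeeze: 50

```text
t: 3.5
ee_pos: [0.3913, 0.3028, 0.1307]
orientation: [-0.008, -3.141, 0.002]
force: [-1.0, 0.7, 0.1]
finger_gap: 0.0501
finger_force: 0.0
```

```bash
cat >> h.py <<'E'
def wl(n,g,save=None,fz=None):
    p=snap('wrist',save); m,d=pick(p,n,g,True); o=monitor.get_obs(); e=np.array(o['ee_pos'])
    if m is None: print('none',proj(p,[*g,.02],True)); return
    v,u=np.nonzero(m); print('bbox',u.min(),v.min(),u.max(),v.max(),'d',d)
    x,r=fit(n,[(p,m,True)],[*g,0.]); print(n,np.round(x,4),'res',round(r,1))
    P=rings(n); b=np.array([u.min()-.5,v.min()-.5,u.max()+.5,v.max()+.5])
    s=least_squares(lambda q:bb(np.array([proj(p,t+[q[0],q[1],0],True) for t in P]))-b,g,loss='soft_l1')
    print('z=0 fit',np.round(s.x,4),np.abs(s.fun).max().round(1),'tool mm',np.round(1000*np.array([e[0]-s.x[0],s.x[1]-e[1]]),1),'tcp',np.round(e,4))
E
python3 -c "
from h import *
wl('lid_medium',(.3896,.3048),'w1.png')"
```

```text
bbox 289 147 370 224 d 5.3369761617969935
lid_medium [0.3881 0.3033 0.0021] res 0.3
z=0 fit [0.3887 0.3033] 0.6 tool mm [ 1.1 -2.7] tcp [0.3897 0.306  0.1315]
```

View pics/w1.png

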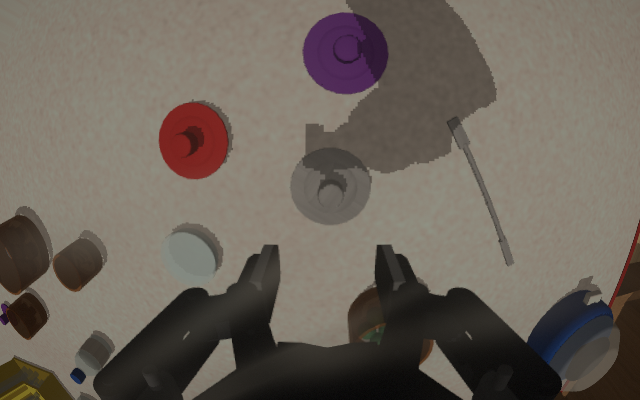

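The wrist view has the grey lid at (330,186), 1–2 mm from the two-view fit. Next I descend and grasp the knob.

Emit:
carry_out:
  deltas: [1,-2,16,0,0,0,50,0,0,20,0,0,0,50,0,0,20,0,0,0,50,0,0,20,0,0,0,50,0,0,16,0,0,0,50,0,0,12,0,0,0,50,0,0,8,0,0,0,50,0,0,3,0,0,0,50,0,0,0,0,0,0,50,0,0,0,0,0,0,0,0,0,0,0,0,0,0,0,0,0,0,0,0,0,0,0,0,0,0,0,0,0,0,0,0,0,0,0]
  squeeze: 60

```text
t: 4.77
ee_pos: [0.3899, 0.304, 0.0176]
orientation: [-0.001, 3.14, 0.003]
force: [-1.4, -0.3, 6.6]
finger_gap: 0.0193
finger_force: 58.7
```

Emit:
carry_out:
  deltas: [0,0,-10,0,0,0,0,0,0,-20,0,0,0,0,0,0,-25,0,0,0,0,0,0,-25,0,0,0,0,0,0,-25,0,0,0,0,0,0,-15,0,0,0,0,0,0,0,0,0,0,0]

```text
t: 5.35
ee_pos: [0.3915, 0.3046, 0.1404]
orientation: [0.0, 3.135, 0.008]
force: [0.3, 0.7, -0.9]
finger_gap: 0.0197
finger_force: 58.7
```

```bash
python3 -c "
from h import *
p=snap('wrist','w2.png'); print(monitor.get_obs()['finger_gap'],monitor.get_obs()['force'],monitor.get_obs()['ee_pos'])"
```

```text
0.01971082468249595 [-0.3049717   0.14783481 -0.48933453] [0.39029498 0.30372816 0.13824602]
```

View pics/w2.png

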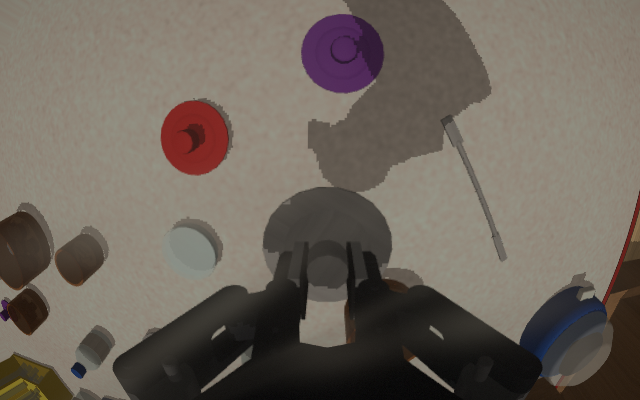

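The lid is held level, at about (327,245). Carrying it over jar_medium.

Emit:
carry_out:
  deltas: [-6,-14,0,0,0,0,0,-12,-28,0,0,0,0,0,-12,-29,0,0,0,0,0,-12,-29,0,0,0,0,0,-12,-29,0,0,0,0,0,-12,-29,0,0,0,0,0,-12,-29,0,0,0,0,0,-12,-29,0,0,0,0,0,-12,-29,0,0,0,0,0,-12,-29,0,0,0,0,0,-12,-29,0,0,0,0,0,-12,-29,0,0,0,0,0,-12,-29,0,0,0,0,0,-12,-29,0,0,0,0,0,-12,-29,0,0,0,0,0,-12,-29,0,0,0,0,0,-12,-29,0,0,0,0,0,-12,-29,0,0,0,0,0,-11,-20,0,0,0,0,0,0,0,0,0,0,0,0]

```text
t: 7.07
ee_pos: [0.609, -0.2304, 0.1338]
orientation: [-0.012, -3.138, 0.009]
force: [0.4, -1.4, -0.4]
finger_gap: 0.0192
finger_force: 58.8
```

```bash
python3 -c "
from h import *
G=(.6097,-.2231)
p=snap('wrist'); o=monitor.get_obs(); print(o['ee_pos'],o['orientation'])
ob=[]
for c in ('scene','side'):
    p=snap(c,c+'2.png')
    for n in ('jar_medium',):
        m,d=pick(p,n,G); 
        if m is not None: v,u=np.nonzero(m); print(c,n,u.min(),v.min(),u.max(),v.max(),d); 
    m,d=pick(p,'lid_medium',G,z=.135); print(d); ob.append((p,m,False))
x,r=fit('lid_medium',ob,[*G,.12]); print('lid',x,r)
"
```

```text
[ 0.60859263 -0.22675415  0.13378617] [-8.31438997e-03 -3.13739754e+00  2.72166800e-03]
scene jar_medium 215 213 242 244 1.8200043198738451
5.459071999320239
side jar_medium 390 225 422 260 2.648574730181009
4.483362067781595
lid [ 0.6106579  -0.22468457  0.11652686] 1.599408464951125
```

Emit:
carry_out:
  deltas: [0,1,15,0,0,0,0,0,0,20,0,0,0,0,0,0,15,0,0,0,0,0,0,9,0,0,0,0,0,0,6,0,0,0,0,0,0,3,0,0,0,0,0,0,1,0,0,0,0,0,0,0,0,0,0,0,0,0,0,0,0,0,0]

```text
t: 8.17
ee_pos: [0.611, -0.2222, 0.0683]
orientation: [-0.001, 3.14, -0.001]
force: [0.2, -0.7, -0.5]
finger_gap: 0.02
finger_force: 58.8
```

Emit:
carry_out:
  deltas: [0,0,1,0,0,0,0,0,0,1,0,0,0,0,0,0,1,0,0,0,0,0,0,0,0,0,0,0]

```text
t: 8.5
ee_pos: [0.6108, -0.2222, 0.0657]
orientation: [-0.0, 3.14, -0.0]
force: [-1.4, 0.5, 4.2]
finger_gap: 0.0197
finger_force: 59.3
```

Emit:
carry_out:
  deltas: [0,0,0,0,0,0,50,0,0,0,0,0,0,50,0,0,0,0,0,0,50,0,0,-5,0,0,0,50,0,0,-20,0,0,0,50,0,0,-30,0,0,0,50,0,0,-20,0,0,0,50]

```text
t: 9.08
ee_pos: [0.6108, -0.2222, 0.1414]
orientation: [-0.0, 3.14, -0.001]
force: [0.7, 0.2, 1.2]
finger_gap: 0.05
finger_force: 0.0
```

```bash
cat >> h.py <<'E'
def chk(l,j,g,zj,cams=('scene','side')):
    ob=[];oj=[]
    for c in cams:
        p=snap(c)
        m,d=pick(p,l,g,z=zj); print(c,'lid d',d)
        if m is not None and d<12: ob.append((p,m,False))
        m,d=pick(p,j,g,z=.03)
        if m is not None and d<12: v,u=np.nonzero(m); print(c,'jar bbox',u.min(),u.max(),v.min(),v.max())
    if ob: print(l,*fit(l,ob,[*g,zj]))
E
python3 -c "
from h import *
chk('lid_medium','jar_medium',(.6105,-.2222),.048)
wl('lid_small',(.556,-.3536))
p=snap('wrist','w3.png')
"
```

```text
scene lid d 1.7540037275317908
scene jar bbox 218 243 226 244
side lid d 2.6599926275336396
side jar bbox 390 419 238 260
lid_medium [ 0.61200956 -0.22370297  0.04848879] 1.2388236080254558
bbox 161 103 212 158 d 6.511870963105342
lid_small [ 0.5538 -0.3608 -0.0105] res 0.5
z=0 fit [ 0.553  -0.3559] 1.6 tool mm [  56.4 -134.5] tcp [ 0.6094 -0.2214  0.1377]
```

View pics/w3.png

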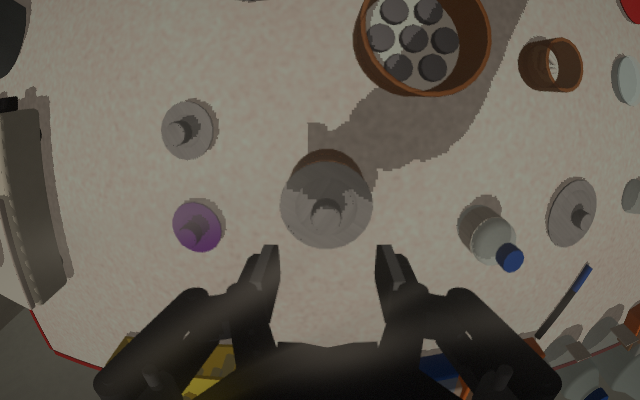

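lid_medium sits at z = 0.0485, level and seated, at (327,200). Next is the grey lid_small at (187,130), leaving the purple one at (198,226) alone.

Emit:
carry_out:
  deltas: [9,-22,0,0,0,0,50,9,-22,0,0,0,0,50,9,-22,0,0,0,0,50,9,-22,0,0,0,0,50,9,-22,0,0,0,0,50,9,-22,0,0,0,0,50,0,0,0,0,0,0,50,0,0,0,0,0,0,50,0,0,0,0,0,0,50]

```text
t: 10.28
ee_pos: [0.5566, -0.3527, 0.1386]
orientation: [0.001, -3.141, -0.003]
force: [-1.7, 0.3, -0.1]
finger_gap: 0.05
finger_force: 0.0
```

```bash
python3 -c "
from h import *
wl('lid_small',(.556,-.3536))
"
```

```text
bbox 297 154 356 211 d 7.268637042783963
lid_small [ 0.5548 -0.3545 -0.0069] res 0.1
z=0 fit [ 0.553  -0.3545] 0.9 tool mm [ 4.5 -2.9] tcp [ 0.5575 -0.3516  0.1388]
```

Emit:
carry_out:
  deltas: [1.5,-0.5,15,0,0,0,50,0,0,22,0,0,0,50,0,0,25,0,0,0,50,0,0,25,0,0,0,50,0,0,16,0,0,0,50,0,0,12,0,0,0,50,0,0,6,0,0,0,50,0,0,2,0,0,0,50,0,0,0,0,0,0,0,0,0,0,0,0,0,0,0,0,0,0,0,0,0,0,0,0,0,0,0,0,0,0,0,0,0,0,0]

```text
t: 11.47
ee_pos: [0.556, -0.3551, 0.018]
orientation: [-0.0, 3.139, -0.002]
force: [0.1, 0.6, 3.5]
finger_gap: 0.0196
finger_force: 58.8
```

Emit:
carry_out:
  deltas: [0,0,-10,0,0,0,0,0,0,-25,0,0,0,0,0,0,-30,0,0,0,0,0,0,-30,0,0,0,0,0,0,-25,0,0,0,0,4,18,0,0,0,0,0,6,30,0,0,0,0,0,6,30,0,0,0,0,0,6,30,0,0,0,0,0,6,30,0,0,0,0,0,6,30,0,0,0,0,0,6,30,0,0,0,0,0,6,30,0,0,0,0,0,6,30,0,0,0,0,0,6,30,0,0,0,0,0,7,30,0,0,0,0,0,7,30,0,0,0,0,0,0,0,0,0,0,0,0,0,0,0,0,0,0,0]

```text
t: 13.05
ee_pos: [0.4822, -0.0041, 0.1367]
orientation: [0.008, -3.142, -0.001]
force: [-0.4, -0.9, -0.0]
finger_gap: 0.0194
finger_force: 58.8
```

```bash
python3 -c "
from h import *
print(monitor.get_obs()['ee_pos'])
chk('lid_small','jar_small',(.4823,-.0065),.12)
print(monitor.get_obs()['ee_pos'])
"
```

```text
[ 0.48222577 -0.00409139  0.13669446]
scene lid d 1.0951483062548848
scene jar bbox 309 328 189 213
side lid d 1.1946643609279706
side jar bbox 312 330 186 211
lid_small [ 0.48140717 -0.00774603  0.11589296] 1.4148857473695386
[ 0.48291198 -0.00801467  0.13636792]
```

Emit:
carry_out:
  deltas: [0,0,15,0,0,0,0,0,0,22,0,0,0,0,0,0,18,0,0,0,0,0,0,10,0,0,0,0,0,0,6,0,0,0,0,0,0,3,0,0,0,0,0,0,1.5,0,0,0,0,0,0,1,0,0,0,0,0,0,1,0,0,0,0,0,0,0,0,0,0,0,0,0,0,0,0,0,0]

```text
t: 14.27
ee_pos: [0.4837, -0.0065, 0.0599]
orientation: [-0.001, 3.139, 0.0]
force: [-1.6, -1.2, 4.7]
finger_gap: 0.0196
finger_force: 59.2
```

Emit:
carry_out:
  deltas: [0,0,0,0,0,0,50,0,0,0,0,0,0,50,0,0,0,0,0,0,50,0,0,-5,0,0,0,50,0,0,-20,0,0,0,50,0,0,-30,0,0,0,50,0,0,-25,0,0,0,50,9.5,-28,0,0,0,0,50,9.5,-28,0,0,0,0,50,9.5,-28,0,0,0,0,50,9.5,-28,0,0,0,0,50,9.5,-28,0,0,0,0,50,9.5,-28,0,0,0,0,50,9.5,-28,0,0,0,0,50,10,-28,0,0,0,0,50,10,-28,0,0,0,0,50,10,-28,0,0,0,0,50,0,0,0,0,0,0,50,0,0,0,0,0,0,50]

```text
t: 15.85
ee_pos: [0.3852, -0.2885, 0.1391]
orientation: [0.008, 3.142, -0.001]
force: [-0.1, 0.3, 0.1]
finger_gap: 0.05
finger_force: 0.0
```

```bash
python3 -c "
from h import *
chk('lid_small','jar_small',(.4823,-.0065),.042)
wl('lid_largest',(.386,-.2863))
"
```

```text
scene lid d 2.1873614181902985
scene jar bbox 309 327 201 212
side lid d 159.34872301099426
side jar bbox 312 317 196 209
lid_small [ 0.31915511 -0.02452095 -0.1424032 ] 0.1669167515636616
bbox 271 128 383 236 d 7.119841984590607
lid_largest [ 3.846e-01 -2.866e-01  1.000e-04] res 0.0
z=0 fit [ 0.3846 -0.2866] 0.0 tool mm [ 2.2 -1.1] tcp [ 0.3868 -0.2855  0.1388]
```

Emit:
carry_out:
  deltas: [1,0,15,0,0,0,50,0,0,22,0,0,0,50,0,0,25,0,0,0,50,0,0,25,0,0,0,50,0,0,16,0,0,0,50,0,0,12,0,0,0,50,0,0,6,0,0,0,50,0,0,1.5,0,0,0,50,0,0,0,0,0,0,0,0,0,0,0,0,0,0,0,0,0,0,0,0,0,0,0,0,0,0,0,0,0,0,0,0,0,0,0]
  squeeze: 80

```text
t: 17.33
ee_pos: [0.3862, -0.2869, 0.0175]
orientation: [-0.001, 3.139, -0.001]
force: [-2.0, 1.0, 6.8]
finger_gap: 0.0188
finger_force: 78.2
```

Emit:
carry_out:
  deltas: [0,0,-8,0,0,0,0,0,0,-20,0,0,0,0,0,0,-26,0,0,0,0,0,0,-26,0,0,0,0,0,0,-20,0,0,0,0,-7,10,0,0,0,0,0,-14,20,0,0,0,0,0,-16,23,0,0,0,0,0,-16,23,0,0,0,0,0,-16,23,0,0,0,0,0,-14,21,0,0,0,0,0,-10,15,0,0,0,0,0,0,0,0,0,0,0,0,0,0,0,0,0,0,0,0,0,0,0,0,0,0]

```text
t: 18.58
ee_pos: [0.4774, -0.1524, 0.1163]
orientation: [-0.001, -3.141, 0.001]
force: [-0.6, -1.4, -1.8]
finger_gap: 0.0192
finger_force: 78.4
```

```bash
python3 -c "
from h import *
print(monitor.get_obs()['ee_pos'])
chk('lid_largest','jar_largest',(.4784,-.1511),.1)
print(monitor.get_obs()['ee_pos'])
"
```

```text
[ 0.47742972 -0.15242969  0.11628537]
scene lid d 2.0976186926292644
scene jar bbox 248 284 180 213
side lid d 1.8848427521624207
side jar bbox 323 364 223 259
lid_largest [ 0.47861915 -0.15440803  0.09782224] 1.2331889529674527
[ 0.47785221 -0.15225518  0.11636798]
```

Emit:
carry_out:
  deltas: [0,1,8,0,0,0,0,0,0,12,0,0,0,0,0,0,9,0,0,0,0,0,0,5,0,0,0,0,0,0,3,0,0,0,0,0,0,1,0,0,0,0,0,0,1,0,0,0,0,0,0,1,0,0,0,0,0,0,0,0,0,0,0,0,0,0,0,0,0,0,0]

```text
invalid input at $.deltas: expected a multiple of 7 numbers
```

Emit:
carry_out:
  deltas: [0,1,8,0,0,0,0,0,0,12,0,0,0,0,0,0,9,0,0,0,0,0,0,5,0,0,0,0,0,0,3,0,0,0,0,0,0,1,0,0,0,0,0,0,1,0,0,0,0,0,0,1,0,0,0,0,0,0,0,0,0,0,0,0,0,0,0,0,0,0]

```text
t: 19.72
ee_pos: [0.4778, -0.1504, 0.0775]
orientation: [0.0, -3.141, -0.001]
force: [-4.1, 1.8, 6.2]
finger_gap: 0.0189
finger_force: 79.2
```

Emit:
carry_out:
  deltas: [0,0,0,0,0,0,50,0,0,0,0,0,0,50,0,0,0,0,0,0,50,0,0,-5,0,0,0,50,0,0,-20,0,0,0,50,0,0,-30,0,0,0,50,0,0,-25,0,0,0,50,-16.5,22.5,0,0,0,0,50,-16.5,22.5,0,0,0,0,50,-16.5,22.5,0,0,0,0,50,-16.5,22.5,0,0,0,0,50,-16.5,22.5,0,0,0,0,50,-16.5,22.5,0,0,0,0,50,-16.5,22.5,0,0,0,0,50,-16.5,22.5,0,0,0,0,50,-16.5,22.5,0,0,0,0,50,-16.5,22.5,10,0,0,0,50,0,0,10,0,0,0,50,0,0,0,0,0,0,50,0,0,0,0,0,0,50]

```text
t: 21.38
ee_pos: [0.6425, 0.0738, 0.1355]
orientation: [0.0, -3.139, 0.002]
force: [-0.2, -0.9, 0.8]
finger_gap: 0.0501
finger_force: 0.0
```

```bash
python3 -c "
from h import *
chk('lid_largest','jar_largest',(.4784,-.1511),.06)
wl('lid_large',(.6431,.076))
"
```

```text
scene lid d 1.5119441618283191
scene jar bbox 249 283 191 213
side lid d 2.552707624102085
side jar bbox 322 363 232 259
lid_largest [ 0.4788271  -0.15019604  0.05998221] 1.5362094702180684
bbox 284 137 378 227 d 7.979568591287957
lid_large [ 0.6416  0.0757 -0.0052] res 0.2
z=0 fit [0.6404 0.0757] 1.3 tool mm [3.  1.6] tcp [0.6433 0.0741 0.1369]
```

Emit:
carry_out:
  deltas: [1.5,1,15,0,0,0,50,0,0,22,0,0,0,50,0,0,25,0,0,0,50,0,0,24,0,0,0,50,0,0,15,0,0,0,50,0,0,12,0,0,0,50,0,0,5,0,0,0,50,0,0,2,0,0,0,50,0,0,0,0,0,0,0,0,0,0,0,0,0,0,0,0,0,0,0,0,0,0,0,0,0,0,0,0,0,0,0,0,0,0,0]

```text
t: 22.87
ee_pos: [0.6431, 0.0758, 0.0181]
orientation: [-0.001, 3.138, 0.001]
force: [-1.4, -0.8, 5.9]
finger_gap: 0.019
finger_force: 78.5
```

Emit:
carry_out:
  deltas: [0,0,-8,0,0,0,0,0,0,-25,0,0,0,0,0,0,-30,0,0,0,0,0,0,-30,0,0,0,0,0,0,-27,0,0,0,0,5,14,0,0,0,0,0,10,29,0,0,0,0,0,10,29,0,0,0,0,0,10,29,0,0,0,0,0,10,29,0,0,0,0,0,10,29,0,0,0,0,0,10,29,0,0,0,0,0,10,29,0,0,0,0,0,10,29,0,0,0,0,0,10,29,0,0,0,0,0,5,14,0,0,0,0,0,0,0,0,0,0,0,0,0,0,0,0,0,0,0,0,0,0,0,0,0,0]

```text
t: 24.45
ee_pos: [0.5427, 0.3618, 0.1359]
orientation: [0.004, 3.141, -0.005]
force: [0.2, -1.0, -0.7]
finger_gap: 0.019
finger_force: 78.4
```

```bash
python3 -c "
from h import *
print(monitor.get_obs()['ee_pos'])
chk('lid_large','jar_large',(.5416,.3645),.12)
print(monitor.get_obs()['ee_pos'])
"
```

```text
[0.5426702  0.3618469  0.13590596]
scene lid d 2.5317608091329817
scene jar bbox 440 476 214 250
side lid d None
side jar bbox 282 306 106 134
lid_large [0.51869403 0.36921648 0.08451598] 0.18319520106078357
[0.54234921 0.36331007 0.13641836]
```

Emit:
carry_out:
  deltas: [0,0,12,0,0,0,0,0,0,20,0,0,0,0,0,0,14,0,0,0,0,0,0,8,0,0,0,0,0,0,6,0,0,0,0,0,0,3,0,0,0,0,0,0,1,0,0,0,0,0,0,1,0,0,0,0,0,0,1,0,0,0,0,0,0,0,0,0,0,0,0,0,0,0,0,0,0]

```text
t: 25.67
ee_pos: [0.5423, 0.3649, 0.0721]
orientation: [-0.001, 3.14, 0.002]
force: [-2.2, -1.2, 6.7]
finger_gap: 0.0192
finger_force: 78.9
```

Emit:
carry_out:
  deltas: [0,0,0,0,0,0,50,0,0,0,0,0,0,50,0,0,0,0,0,0,50,0,0,-5,0,0,0,50,0,0,-20,0,0,0,50,0,0,-30,0,0,0,50,0,0,-30,0,0,0,50,0,0,-25,0,0,0,50,25,10,0,0,0,0,50,25,10,0,0,0,0,50,25,10,0,0,0,0,50,25,10,0,0,0,0,50,25,10,0,0,0,0,50,25,10,0,0,0,0,50,25,10,0,0,0,0,50,25,10,0,0,0,0,50,0,0,0,0,0,0,50]

```text
t: 27.08
ee_pos: [0.3339, 0.4489, 0.1805]
orientation: [0.017, -3.136, -0.005]
force: [-1.0, 1.5, -1.1]
finger_gap: 0.0496
finger_force: 0.0
```

```bash
python3 -c "
from h import *
J={'small':(.4823,-.0065,.042),'medium':(.6097,-.2231,.048),'large':(.5416,.3645,.054),'largest':(.4784,-.1511,.06)}
a=snap('scene');b=snap('side');t=[]
for s,(x,y,z) in J.items():
    ob=[];
    for p in (a,b):
        m,d=pick(p,'lid_'+s,(x,y),z=z+.01)
        if m is not None and d<10: ob.append((p,m,False))
        u,v=map(int,proj(p,[x,y,z])); t.append(cv2.resize(p['img'][v-25:v+25,u-25:u+25,::-1],(200,200),interpolation=cv2.INTER_CUBIC))
    if ob: print(s,len(ob),*fit('lid_'+s,ob,[x,y,z]))
cv2.imwrite('pics/end.png',np.vstack([np.hstack(t[0::2]),np.hstack(t[1::2])])); cv2.imwrite('pics/endscene.png',a['img'][:,:,::-1])
"
```

```text
small 2 [ 0.48235612 -0.00799238  0.04103674] 1.7507145435780558
medium 2 [ 0.61246073 -0.22340357  0.04906254] 1.4152900385965381
large 2 [0.54309498 0.36162402 0.05409931] 0.7892274231171825
largest 2 [ 0.48005269 -0.15108141  0.05879008] 0.8092928208478156
```

View pics/end.png

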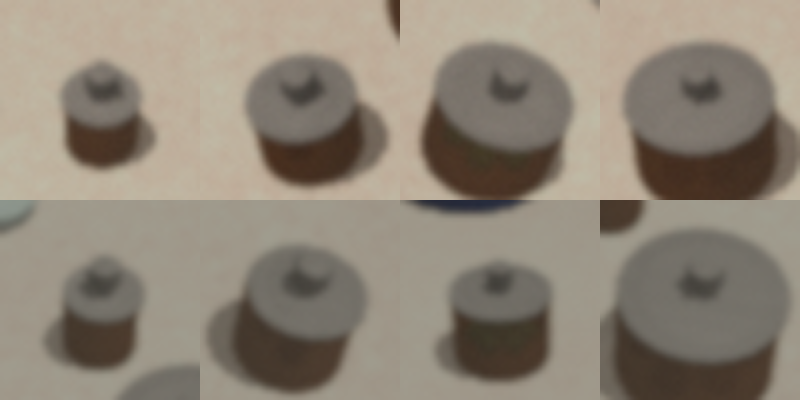

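View pics/endscene.png

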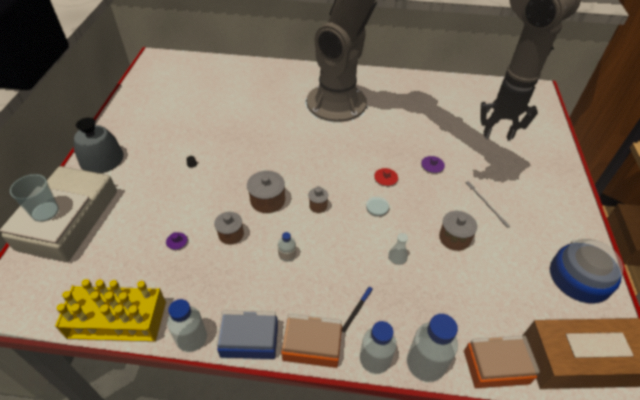

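The pictures show all four lids level on their jars, at scene (318,198), (229,225), (458,228) and (266,187). The bottle and flask are upright, so I'm handing in.

```bash
python3 -c "
from h import *
print(job.job_done())"
```

```text
the job is handed in; nothing more can be done
None
```

All four lids are on the jars of their own size and looked level and seated in the last pictures, with the bottle and flask standing and the arm clear; the job was handed in at about 27 s, and the hand-in call returned no verdict.

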